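Hang the rod-rest plate on its screw

ROBOT

A 6-joint arm with a two-finger parallel gripper is mounted at the origin on a cart in front of the work surface, level with it; the furniture and walls round the work are solid. World frame = base frame: x ahead of the robot, y to its left, z up, the work surface at z = 0. Lengths are in m, angles in rad, forces in N, time in s.
With the tool pointing down it reaches from about 0.4 to 0.825 m from the base axis. Payload 7 kg.
Tool frame: the origin (TCP) lies on the centre line of the jaws, within the pads' length; the fingertips stand 22 mm ahead of it and the grasp point (between the pads) lies 3 mm ahead of it; z points along the fingers, y is the direction in which the jaws open and shut (so a half turn about z gives the same grasp; the last joint's range is limited). The gripper opens to 88 mm and grips with 3 to 60 N. Pads are 19 mm wide; open, the fingers measure 130 mm over their backs; the gripper's body (78 mm by 193 mm) begins 47 mm behind the grasp point.
Start: joints at [-0.847, 0.359, 0.012, 0, -1.224, -0.288], TCP at [0.285, -0.612, 0.249] pointing down, gripper open.
Joint ranges: [-3.07, 3.07], [-1.43, 2.12], [-1.02, 1.25], [-3.03, 1.67], [-3.05, -0], [-3.03, 3.03]. Speed limits (rad/s): [2.39, 2.39, 3.01, 3.14, 3.14, 3.14].

INTERFACE

Orientations are given as [roll, pitch, yaw] about the fixed x, y, z axes, in that order (R = Rz(yaw) Ry(pitch) Rx(roll)).
In Python, from station import arm gives the robot as it stands. The module is installed in compiled form; this text tells all that it offers.
- The arm moves only by the tool arm_command, never from a script. Its argument "motion" is a list of rows, each a list of 3 entries, a list of its own where there are three numbers: the shift along the tool's x, y, z in mm, then the turn, a rotation vector about the tool's x, y, z in degrees, then the opening, from 0 (shut) to 1 (fully open). In form: [[[tx, ty, tz], [wx, wy, wz], grip], ...]. A call has 1 to 20 rows; each row shifts and turns the commanded pose from where the row before left it, along the tool's axes as they then stand; what a row does not reach is not made up. A row lasts 1/12 s, in which the tool goes at most 41.7 mm and 7.16 degrees, less where a joint would pass 70% of its speed; a pose out of reach is approached as far as the arm can. A call is refused whole if a number of a shift passes 41.7 or a number of a turn 7.16, either way. A call with a gripper value outside its range is refused whole. The fingers move at their own pace and stop on an object; "newtons" is the grip in N (left out, the last holds). Time passes only in rows, so rows that do not move let the fingers close. It gives the time, the measured TCP pose, the force and the opening at its end, in the units of the state.
- arm.get_state(): the state, without advancing time (a new reading comes with each control period).
- arm.grab_frame(name): name is "scene" or "top"; returns the picture (384x512x3 uint8, red, green, blue); there is no depth.
- arm.camera_info(name): a dict with "fov_y" (degrees; the focal length in pixels is half the picture's height over the tangent of half this angle, whatever the lens; pixels are square), "cx", "cy" (the principal point, pixels), "k1" (the pictures are not rectified: a ray, as slopes to the right and down, at radius r is drawn at 1 + k1 r^2 times it, then the intrinsics apply), "view" (4x4, takes a point from world to camera coordinates). Camera axes: x right, y down, z forward; pixel columns grow to the right and rows downward; lengths in m; the calibration is good to about 2 mm. A picture is of the moment at which its call begins. camera_info takes no time and is no camera call.
- arm.job_done(): hands the job in, once; it reports no verdict.
The state is a dict: "t": time; "q": joint angles; "qd": joint speeds; "joint_efforts": joint torques, N m; "eef_pos": TCP position; "ee_rot": TCP orientation; "force": force on the tool from outside, world axes, zero at the start; "moment": the same for the moment, N m; "width": finger opening in m.
Only numpy, scipy, OpenCV 4.12 (cv2) and the standard library are available. Lean on these libraries where they do the work, as an engineer would, in place of code of your own. Each camera call takes 0.05 s, during which the arm holds its last target. There are 200 camera calls.

TASK

Take the aluminium rod-rest plate out of its slotted wooden stand, hang its keyhole over the head of the screw on the upright board, and push it down until the sprung catch has snapped past the screw and the plate is fully home. The screw is not exactly where it was marked, so feel for it gently: never push the plate on the board or screw harder than about 30 N, and keep hold of the plate until it is home. Leave the plate hanging upright and flat on the board, and leave the bottle, jar, mug and tin alone.

Things in the scene. Friction and masses are not known exactly. Their poses are not given: they have to be found in the camera images.
- plate: Aluminium plate standing upright, 80 wide (y), 5 thick (x), black grip on top. Origin: centre of its round hole, mid thickness; z up, front face at x -2.5 (looks to -x), back at +2.5 mm. Reaches from z -60 (foot) to +104 (top of grip). The hole is eight-sided, 16 across; a 45 degree funnel leads up from it into the slot. A notched ledge juts out in front to x -26 at z -31 to -16. About 0.2 kg.
- grip (a point): Middle of the plate's black plastic grip: 60 wide (y), 12 thick (x), 43 high (z). At x -3.5, z +82.5 mm in the plate's frame; axes as the plate's. Pinch it across its 12 mm from above. When the plate is home the board's top edge is about 31 mm below this point.
- slot_end (a point): Where the screw's axis sits in the plate when fully home: in the slot, 31 mm straight above the hole's centre (plate's z +31). The slot is 8.5 mm wide. A sprung brass catch juts 2.5 mm into it from the +y side, 10 mm below this point; pushing the plate down so that the shank passes it takes about 5 to 15 N, then it snaps behind the shank.
- stand: Wooden block 90 (x) by 120 (y), 33 high, fixed, with a slot 6.6 wide and 25 deep along y in which the plate's foot stands loosely. Origin: centre of its underside; z up. The plate's faces are parallel to its y axis.
- board: Fixed upright plywood board, 160 wide (y), 18 thick, 140 high, on a foot 15 high that reaches 60 mm out in front. Origin: table height, middle of the front face, which looks to -x; z up. A steel screw stands out of the face: shank 7 diameter, 7.5 long from face to head (so the hung plate has 2.5 mm play), head 13 diameter, 4 thick, outer rim chamfered 0.7 mm.
- cross (a point): Mark for the screw on the board's face, 120 mm above the table, middle of the board; axes as the board's. The screw was put in by eye: its true axis is up to 9 mm to either side (y) and up to 5 mm above or below this mark, different each time, not measured. Plate home: hole centre 31 mm below the screw's axis. Stopped at the catch: about 17 mm below it.
- glue_bottle: Bystander: white squeeze bottle with red nozzle, 48 diameter, 157 high. Origin: centre of underside.
- coral_jar: Bystander: glass jar with pink contents and black lid, 46 diameter, 71 high. Origin: centre of underside.
- mug: Bystander: white mug with handle, 92x127, 95 high. Origin: centre of underside.
- small_tin: Bystander: round light-grey lidded tin, 50 diameter, 24 high. Origin: centre of underside.
Things that resemble listed ones, but are neither listed nor needed, are in the scene too. Of the things that look like the plate, the largest one is meant.

How it is judged:
On the way, in this order (a step that is already met when the one before it is completed fails the run):
1. the plate is lifted clear out of the stand (z of plate in the frame of stand above 0.105 m), for 0.1 s.
2. the keyhole is over the screw head: plate against the board, not yet slid down (x of plate in the frame of cross between -0.0062 and 0.002 m and y of plate in the frame of cross between -0.012 and 0.012 m and z of plate in the frame of cross between -0.021 and 0.009 m), for 0.05 s.
3. the plate is pushed down past the catch, fully home, while still held (x of plate in the frame of cross above -0.0062 m and z of plate in the frame of cross between -0.0375 and -0.0245 m and contact force between the fingers and plate above 1 N), for 0.2 s.
At the end, for the whole second after the job is handed in: The plate hangs released and at rest on the screw, past its catch: its hole centre 24.5 to 37.5 mm below the cross (the screw itself may be 5 mm off) and within 12 mm sideways of it, its mid plane within 6.5 mm of the board's face, upright and facing as the board within 0.1 rad (x of plate in the frame of cross between -0.0065 and 0.001 m and y of plate in the frame of cross between -0.012 and 0.012 m and z of plate in the frame of cross between -0.0375 and -0.0245 m and angle between plate's own z axis and vertical below 0.1 rad and angle between the x axis of plate and the x axis of board, either way round below 0.1 rad and linear speed of plate below 0.02 m/s); the robot touches nothing.
It fails at once if the plate is pushed on the board or its screw with more than 30 N (contact force between plate and board above 30 N).
It fails at once if a bystander is moved by more than 20 mm (distance of any of glue_bottle, coral_jar, mug, small_tin from where it was at the start of the episode above 0.02 m).
It also fails if it takes over 72 s, if anything falls off the work surface, if the arm or the gripper's body presses on something with over 40 N, if the wrist force passes 120 N, or if a joint passes its speed limit or range.

## Working session

There is one attempt and no reset: what is moved stays moved. The work goes in short steps, Python scripts to look and compute and a tool call to move; the robot and the scene stay as the last step left them, time stands still between calls to the robot, and variables do not carry over. Pictures are saved under pics/ and viewed, on a budget of 10 in all, crops included, one or two more only if the job needs it, and the job is handed in when it is done.

Besides the shell and the picture viewer there is one more tool, called as name(argument=value, ...) on one line, values as JSON. arm_command: Moves the arm, as the interface text tells. Its arguments: {"type":"object","properties":{"motion":{"type":"array","items":{"type":"array"}},"newtons":{"type":"number"}},"required":["motion"]}

```bash
mkdir -p pics
cat > h.py <<'E'
import numpy as np,cv2
from station import arm
def cam(n):
    c=arm.camera_info(n);V=np.array(c["view"]);f=192/np.tan(np.radians(c["fov_y"])/2)
    K=np.array([[f,0,c["cx"]],[0,f,c["cy"]],[0,0,1]]);return K,np.array([c["k1"],0,0,0.]),V
def ray(n,uv):
    K,D,V=cam(n);p=cv2.undistortPoints(np.array([[uv]],float),K,D)[0,0]
    R=V[:3,:3];return -R.T@V[:3,3],R.T@np.array([p[0],p[1],1])
def onplane(n,uv,v,ax=2):
    o,d=ray(n,uv);return o+d*(v-o[ax])/d[ax]
def tri(a,ua,b,ub):
    o1,d1=ray(a,ua);o2,d2=ray(b,ub);A=np.stack([d1,-d2],1);s=np.linalg.lstsq(A,o2-o1,rcond=None)[0]
    p,q=o1+d1*s[0],o2+d2*s[1];return (p+q)/2,np.linalg.norm(p-q)
def proj(n,P):
    K,D,V=cam(n);P=np.atleast_2d(np.array(P,float));return cv2.projectPoints(P,cv2.Rodrigues(V[:3,:3])[0],V[:3,3],K,D)[0][:,0]
def grab(n,f,crop=None,s=1):
    I=arm.grab_frame(n)[:,:,::-1].copy();cv2.imwrite(f"pics/raw_{f}",I)
    if crop:x0,y0,x1,y1=crop;I=I[y0:y1,x0:x1]
    cv2.imwrite("pics/"+f,cv2.resize(I,None,fx=s,fy=s,interpolation=cv2.INTER_CUBIC));return I
E
python3 - <<'E'
from h import *
grab("scene","s1.png",s=1.5);grab("top","t1.png",s=1.5)
for n in("scene","top"):
    K,D,V=cam(n);print(n,K[0,0],D[0],-V[:3,:3].T@V[:3,3],V[:3,:3].round(2).tolist())
print(arm.get_state())
E
```

```text
scene 441.2530247160661 -0.06870520195328256 [-0.08812755  0.56032691  0.90688261] [[-0.67, -0.74, 0.02], [-0.51, 0.45, -0.73], [0.53, -0.5, -0.68]]
top 481.94218483264984 -0.14698926973502038 [ 0.33401176 -0.00216244  1.35839373] [[0.03, -1.0, -0.0], [-0.99, -0.03, -0.16], [0.16, 0.01, -0.99]]
{'t': 0.1, 'q': array([-8.46892414e-01,  3.59339667e-01,  1.11634843e-02, -2.83802970e-04,
       -1.22412195e+00, -2.88105137e-01]), 'qd': array([ 0.00129521, -0.00035343,  0.00261491,  0.00050182, -0.00047157,
        0.00032238]), 'joint_efforts': array([ 9.49620653e-05, -5.84162056e+01,  2.93753940e+01,  7.01555192e+00,
        1.01963634e-02, -2.87297269e-05]), 'eef_pos': array([ 0.28474517, -0.61155737,  0.2477107 ]), 'ee_rot': array([ 3.14007694e+00, -1.70940707e-04, -2.70589038e+00]), 'force': array([-0.17178542,  0.64342227,  0.25453191]), 'moment': array([ 0.00707239, -0.02865101,  0.03894253]), 'width': 0.08748027077306549}
```

View pics/s1.png

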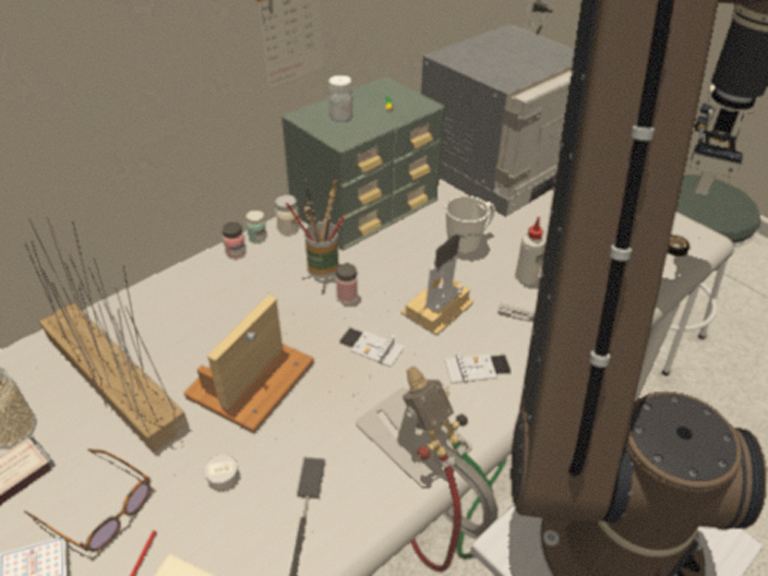

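View pics/t1.png

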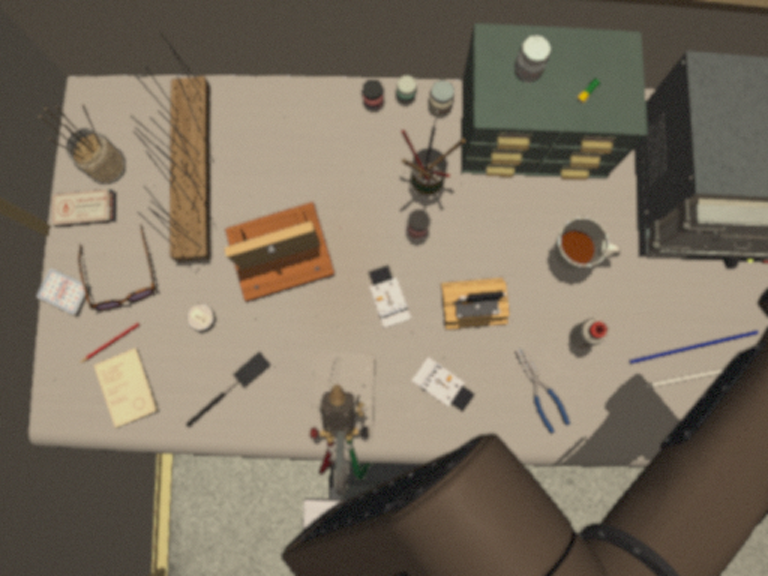

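The plate candidates in the scene view (1.5x pixels) are the upright plate in the yellow stand (440,285), the flat white tags with a black end (372,346) and (478,367), and the black scraper (310,480). I choose the one in the stand. Its ledge faces the camera, as does the board's front. Next I'll check close crops of the stand and board.

Run:
```python
from h import *
S=cv2.imread("pics/raw_s1.png");T=cv2.imread("pics/raw_t1.png")
def c(I,x,y,w,h,s):return cv2.resize(I[y:y+h,x:x+w],None,fx=s,fy=s,interpolation=cv2.INTER_CUBIC)
a=np.hstack([c(S,255,150,80,75,5),c(S,120,190,95,100,4)[:375,:380]]) if 0 else None
A=c(S,258,150,66,75,5.5);B=c(S,118,190,100,100,4.5)
C=c(T,285,175,66,56,5.5);D=c(T,145,130,85,75,4.5)
out=np.zeros((600,800,3),np.uint8)
def put(I,x,y):
    h=min(I.shape[0],600-y);w=min(I.shape[1],800-x);out[y:y+h,x:x+w]=I[:h,:w]
put(c(S,258,150,66,62,5),0,0);put(c(S,118,192,95,96,4),400,0)
put(c(T,285,175,66,56,5),0,315);put(c(T,145,130,85,70,3),400,390)
cv2.imwrite("pics/c1.png",out)
```

```text
(no output)
```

View pics/c1.png

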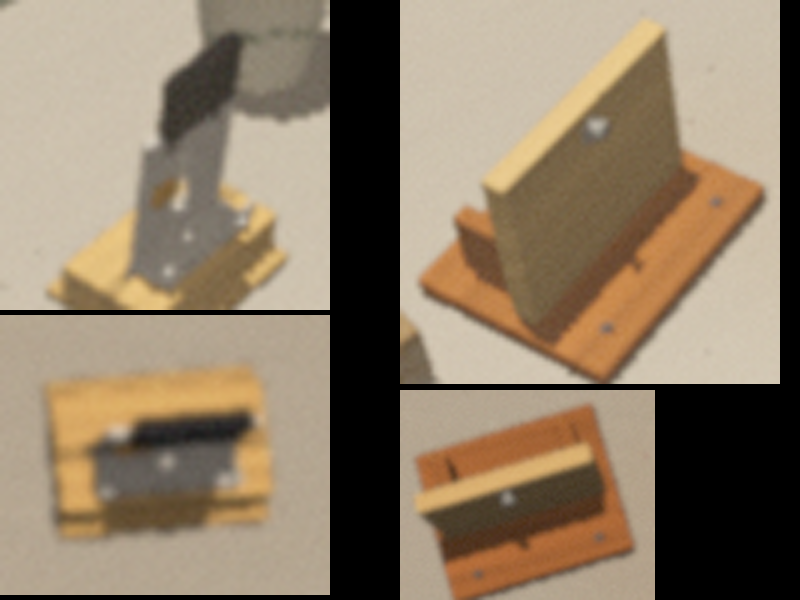

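Run:
```python
from h import *
S=cv2.imread("pics/raw_s1.png");T=cv2.imread("pics/raw_t1.png")
# strip of board top in top view
def mask(I,box,f):
    x0,y0,x1,y1=box;m=np.zeros(I.shape[:2],np.uint8);m[y0:y1,x0:x1]=f(cv2.cvtColor(I,cv2.COLOR_BGR2HSV)[y0:y1,x0:x1].astype(int))*255
    n,l,st,_=cv2.connectedComponentsWithStats(m);k=1+np.argmax(st[1:,4]);return (l==k).astype(np.uint8)
for nm,I,box in(("top",T,(145,135,220,180)),("scene",S,(125,190,200,290))):
    m=mask(I,box,lambda h:(h[...,0]>14)&(h[...,0]<30)&(h[...,2]>165)&(h[...,1]>70))
    r=cv2.minAreaRect(cv2.findNonZero(m));b=cv2.boxPoints(r)
    print(nm,m.sum(),r);P=np.array([onplane(nm,x,.14) for x in b]);print(P.round(4).tolist(),[np.linalg.norm(P[i]-P[i-1]).round(4) for i in range(4)],P.mean(0).round(4))
for nm,I,box in(("top",T,(295,180,342,215)),("scene",S,(280,150,312,185))):
    m=mask(I,box,lambda h:h[...,2]<75);r=cv2.minAreaRect(cv2.findNonZero(m));b=cv2.boxPoints(r);print(nm,m.sum(),r,b.round(1).tolist())
    if nm=="top":print([onplane(nm,x,.172).round(4).tolist() for x in b])
print("screw",tri("top",(180.7,165.7),"scene",(167.3,223.7)))
# stand
m=mask(T,(285,175,345,225),lambda h:(h[...,0]>10)&(h[...,0]<28)&(h[...,1]>90)&(h[...,2]>90));
r=cv2.minAreaRect(cv2.findNonZero(m));b=cv2.boxPoints(r);P=np.array([onplane("top",x,.033) for x in b]);print("stand",r,P.round(4).tolist(),P.mean(0))
```

```text
top 422 ((178.65997314453125, 158.52249145507812), (7.044656276702881, 61.684654235839844), 72.9794692993164)
[[0.593, 0.3032, 0.14], [0.6453, 0.1509, 0.14], [0.6273, 0.1446, 0.14], [0.5752, 0.2965, 0.14]] [np.float64(0.019), np.float64(0.1611), np.float64(0.019), np.float64(0.1606)] [0.6102 0.2238 0.14  ]
scene 369 ((160.75001525878906, 218.25003051757812), (5.656854152679443, 58.68986129760742), 45.0)
[[0.5869, 0.3014, 0.14], [0.6398, 0.1486, 0.14], [0.6211, 0.1495, 0.14], [0.5703, 0.3008, 0.14]] [np.float64(0.0166), np.float64(0.1617), np.float64(0.0188), np.float64(0.1597)] [0.6045 0.2251 0.14  ]
top 111 ((322.4795227050781, 198.2746124267578), (4.979465961456299, 23.35822105407715), 84.80557250976562) [[310.6000061035156, 196.89999389648438], [333.8999938964844, 194.6999969482422], [334.29998779296875, 199.6999969482422], [311.1000061035156, 201.8000030517578]]
[[0.5146, -0.1175, 0.172], [0.5217, -0.1757, 0.172], [0.5092, -0.1769, 0.172], [0.5022, -0.1188, 0.172]]
scene 163 ((298.18585205078125, 167.21241760253906), (9.030920028686523, 23.706165313720703), 48.8140754699707) [[286.29998779296875, 171.60000610351562], [304.1000061035156, 156.0], [310.1000061035156, 162.8000030517578], [292.20001220703125, 178.39999389648438]]
screw (array([0.59422631, 0.21959444, 0.12217714]), np.float64(0.0019961762129023625))
stand ((316.7517395019531, 201.85140991210938), (31.766952514648438, 43.52788162231445), 84.64417266845703) [[0.5592, -0.0831, 0.033], [0.5743, -0.2045, 0.033], [0.4855, -0.2133, 0.033], [0.4708, -0.0931, 0.033]] [ 0.52245076 -0.14849304  0.033     ]
```

```bash
cat >> h.py <<'E'
from scipy.spatial.transform import Rotation as Ro
def go(p,yaw):
    s=arm.get_state();R=Ro.from_euler("xyz",s["ee_rot"]);d=np.array(p)-s["eef_pos"]
    T=Ro.from_euler("xyz",[np.pi,0,np.radians(yaw)])
    print("t",round(s["t"],2),"pos",s["eef_pos"].round(4),"rpy",np.degrees(s["ee_rot"]).round(2),"F",s["force"].round(2),"M",s["moment"].round(3),"w",round(s["width"],4))
    print("shift now mm",(R.inv().apply(d)*1e3).round(1),"after turn",(T.inv().apply(d)*1e3).round(1),"turn deg",np.degrees((R.inv()*T).as_rotvec()).round(2))
E
python3 -c "
from h import *
go([.512,-.147,.28],-83)
print(onplane('top',(593/1.5,332/1.5),.157),onplane('top',(430/1.5,170/1.5),.1))"
```

```text
t 0.1 pos [ 0.2847 -0.6116  0.2477] rpy [ 1.7991e+02 -1.0000e-02 -1.5504e+02] F [-0.17  0.64  0.25] M [ 0.007 -0.029  0.039] w 0.0875
shift now mm [-402.1  325.3  -31.9] after turn [-433.4 -282.2  -32.3] turn deg [ 8.000e-02  5.000e-02 -7.204e+01]
[ 0.46056246 -0.33523328  0.157     ] [ 0.75391594 -0.05644502  0.1       ]
```

arm_command(motion=[[[0, 0, -6], [0, 0, -7.1], 1], [[0, 0, -6], [0, 0, -7.1], 1], [[0, 0, -6], [0, 0, -7.1], 1], [[0, 0, -6], [0, 0, -7.1], 1], [[0, 0, -6], [0, 0, -7.1], 1], [[0, 0, -6], [0, 0, -7.1], 1], [[0, 0, -6], [0, 0, -7.1], 1], [[0, 0, -6], [0, 0, -7.1], 1], [[0, 0, -6], [0, 0, -7.1], 1], [[0, 0, -6], [0, 0, -7.1], 1], [[0, 0, 0], [0, 0, -1], 1]])

```text
t: 1.02
eef_pos: [0.285, -0.6122, 0.3095]
ee_rot: [-3.141, -0.001, -1.443]
force: [0.4, -0.3, 0.4]
width: 0.0876
```

arm_command(motion=[[[-27, -17.6, 1], [0, 0, 0], 1], [[-27, -17.6, 1], [0, 0, 0], 1], [[-27, -17.6, 1], [0, 0, 0], 1], [[-27, -17.6, 1], [0, 0, 0], 1], [[-27, -17.6, 1], [0, 0, 0], 1], [[-27, -17.6, 1], [0, 0, 0], 1], [[-27, -17.6, 1], [0, 0, 0], 1], [[-27, -17.6, 1], [0, 0, 0], 1], [[-27, -17.6, 1], [0, 0, 0], 1], [[-27, -17.6, 1], [0, 0, 0], 1], [[-27, -17.6, 1], [0, 0, 0], 1], [[-27, -17.6, 1], [0, 0, 0], 1], [[-27, -17.6, 1], [0, 0, 0], 1], [[-27, -17.6, 1], [0, 0, 0], 1], [[-27, -17.6, 1], [0, 0, 0], 1], [[-27, -17.6, 1], [0, 0, 0], 1], [[0, 0, 0], [0, 0, 0], 1]])

```text
t: 2.43
eef_pos: [0.5136, -0.1452, 0.2917]
ee_rot: [3.141, 0.001, -1.45]
force: [-0.2, -0.9, 0.8]
width: 0.0879
```

```bash
python3 -c "
from h import *
go([.512,-.147,.155],-83)
grab('scene','s2.png',(240,100,340,220),6);"
```

```text
t 2.43 pos [ 0.5136 -0.1452  0.2917] rpy [ 1.7999e+02  4.0000e-02 -8.3070e+01] F [-0.21 -0.88  0.8 ] M [-0.109  0.058  0.054] w 0.0879
shift now mm [  1.7   1.8 136.7] after turn [  1.6   1.9 136.7] turn deg [ 0.01  0.04 -0.07]
```

View pics/s2.png

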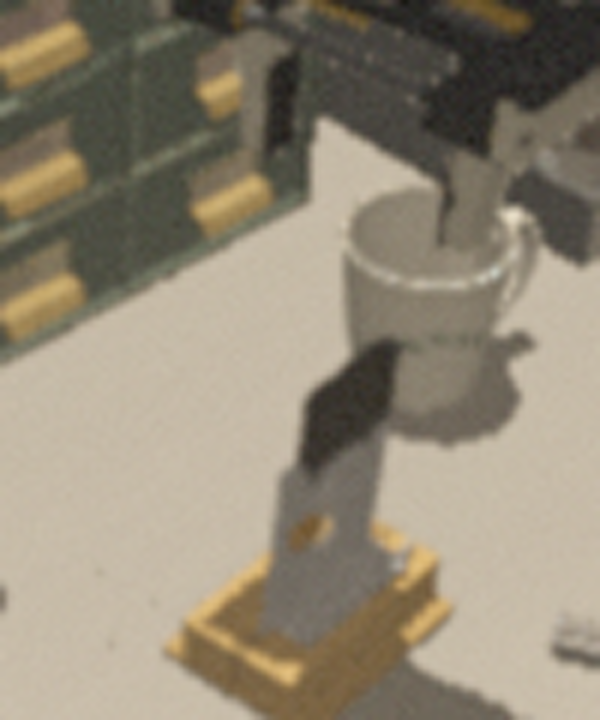

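The picture shows the fingers straddling the black grip, whose top corners are near (305,400) and (397,343) in the crop. I'll cross-check the grip centre in the scene view.

```bash
python3 -c "
from h import *
for c in((305,400),(397,343)): print(onplane('scene',(240+c[0]/6,100+c[1]/6),.172).round(4))
I=cv2.imread('pics/raw_s1.png')
a=np.radians(7);ex=np.array([np.cos(a),np.sin(a),0]);ey=np.array([-np.sin(a),np.cos(a),0]);g=np.array([.512,-.147,.1505])
Q=[g+sx*.006*ex+sy*.03*ey+[0,0,sz*.0215] for sx in(-1,1) for sy in(1,-1) for sz in(1,-1)]
for n in('scene','top'): print(n,((proj(n,Q)-(np.array([240,100]) if n=='scene' else 0))*(6 if n=='scene' else 1)).round(1).tolist())
"
```

```text
[ 0.5099 -0.1181  0.172 ]
[ 0.5112 -0.1785  0.172 ]
scene [[316.9, 408.4], [309.8, 482.6], [397.9, 345.5], [389.2, 419.0], [295.2, 396.7], [288.7, 470.8], [376.5, 334.4], [368.3, 407.9]]
top [[310.7, 201.7], [309.1, 204.0], [334.6, 199.5], [332.1, 201.9], [310.2, 197.0], [308.6, 199.4], [334.0, 194.8], [331.6, 197.3]]
```

arm_command(motion=[[[3.3, 1.8, 10], [0, 0, 0], 1], [[0, 0, 20], [0, 0, 0], 1], [[0, 0, 20], [0, 0, 0], 1], [[0, 0, 20], [0, 0, 0], 1], [[0, 0, 20], [0, 0, 0], 1], [[0, 0, 20], [0, 0, 0], 1], [[0, 0, 17], [0, 0, 0], 1], [[0, 0, 10], [0, 0, 0], 1], [[0, 0, 0], [0, 0, 0], 1], [[0, 0, 0], [0, 0, 0], 0.3], [[0, 0, 0], [0, 0, 0], 0.3], [[0, 0, 0], [0, 0, 0], 0.3], [[0, 0, 0], [0, 0, 0], 0.3], [[0, 0, 0], [0, 0, 0], 0.3]], newtons=10)

```text
t: 3.65
eef_pos: [0.511, -0.1524, 0.1563]
ee_rot: [-3.14, -0.0, -1.449]
force: [-0.4, 0.1, 0.4]
width: 0.0596
```

arm_command(motion=[[[0, 0, 0], [0, 0, 0], 0], [[0, 0, 0], [0, 0, 0], 0], [[0, 0, 0], [0, 0, 0], 0], [[0, 0, 0], [0, 0, 0], 0], [[0, 0, 0], [0, 0, 0], 0], [[0, 0, 0], [0, 0, 0], 0]], newtons=10)

```text
t: 4.15
eef_pos: [0.5107, -0.1524, 0.1555]
ee_rot: [-3.142, -0.0, -1.449]
force: [0.1, -0.2, 0.3]
width: 0.0197
```

arm_command(motion=[[[0, 0, 0], [0, 0, 0], 0], [[0, 0, 0], [0, 0, 0], 0], [[0, 0, 0], [0, 0, 0], 0], [[0, 0, 0], [0, 0, 0], 0]], newtons=10)

```text
t: 4.48
eef_pos: [0.5113, -0.1523, 0.1556]
ee_rot: [-3.14, -0.0, -1.449]
force: [3.7, 0.4, -3.8]
width: 0.0141
```

arm_command(motion=[[[0, 0, 0], [0, 0, 0], 0], [[0, 0, 0], [0, 0, 0], 0], [[0, 0, 0], [0, 0, 0], 0], [[0, 0, 0], [0, 0, 0], 0]], newtons=50)

```text
t: 4.82
eef_pos: [0.5136, -0.152, 0.1562]
ee_rot: [-3.135, -0.0, -1.449]
force: [9.6, 0.8, -6.9]
width: 0.0132
```

arm_command(motion=[[[0, -2, 0], [0, 0, 0], 0], [[0, -1, 0], [0, 0, 0], 0], [[0, 0, 0], [0, 0, 0], 0], [[0, 0, 0], [0, 0, 0], 0]], newtons=50)

```text
t: 5.15
eef_pos: [0.5165, -0.1517, 0.1564]
ee_rot: [-3.136, -0.0, -1.449]
force: [8.2, 0.3, -4.2]
width: 0.0117
```

arm_command(motion=[[[0, -1, 0], [0, 0, 0], 0], [[0, -1, 0], [0, 0, 0], 0], [[0, 0, 0], [0, 0, 0], 0], [[0, 0, 0], [0, 0, 0], 0]])

```text
t: 5.48
eef_pos: [0.5178, -0.1516, 0.1564]
ee_rot: [-3.137, -0.0, -1.449]
force: [4.9, 0.0, -2.0]
width: 0.012
```

```bash
python3 -c "
from h import *
go([.512,-.147,.28],-83)"
```

```text
t 5.48 pos [ 0.5178 -0.1516  0.1564] rpy [-1.7974e+02 -3.0000e-02 -8.3010e+01] F [ 4.92  0.03 -1.97] M [ 0.324 -2.88  -0.073] w 0.012
shift now mm [  -5.2    4.6 -123.6] after turn [  -5.3    5.2 -123.6] turn deg [-0.26 -0.03 -0.01]
```

arm_command(motion=[[[0, -1, -2], [0, 0, 0], 0], [[0, -0.5, -4], [0, 0, 0], 0], [[0, 0, -6], [0, 0, 0], 0], [[0, 0, -8], [0, 0, 0], 0], [[0, 0, -10], [0, 0, 0], 0], [[0, 0, -10], [0, 0, 0], 0], [[0, 0, -15], [0, 0, 0], 0], [[0, 0, -20], [0, 0, 0], 0], [[0, 0, -20], [0, 0, 0], 0], [[0, 0, -20], [0, 0, 0], 0], [[0, 0, -20], [0, 0, 0], 0], [[0, 0, -20], [0, 0, 0], 0], [[0, 0, -15], [0, 0, 0], 0], [[0, 0, 0], [0, 0, 0], 0], [[0, 0, 0], [0, 0, 0], 0]], newtons=60)

```text
t: 6.73
eef_pos: [0.5165, -0.1516, 0.3258]
ee_rot: [-3.141, 0.0, -1.449]
force: [-0.4, -0.1, -2.6]
width: 0.0117
```

```bash
python3 -c "
from h import *
a=np.radians(18.9);bx=np.array([np.cos(a),np.sin(a),0])
for n,uv in(('top',(180.7,165.7)),('scene',(167.3,223.7))):
    o,d=ray(n,uv)
    for F in ([.599,.2216,.12],):
        F=np.array(F)-.0115*bx;t=((F-o)@bx)/(d@bx);P=o+d*t;r=P-F;print(n,'screw rel cross y,z mm',(r@[-np.sin(a),np.cos(a),0]*1e3).round(1),(r[2]*1e3).round(1))
go([.55,.2,.32],-71.1)
grab('scene','s3.png',(220,60,340,200),4)"
```

```text
top screw rel cross y,z mm -2.7 30.3
scene screw rel cross y,z mm 4.8 10.0
t 6.73 pos [ 0.5165 -0.1516  0.3258] rpy [-1.7999e+02  2.0000e-02 -8.3040e+01] F [-0.38 -0.05 -2.56] M [ 0.035  0.147 -0.015] w 0.0117
shift now mm [-345.   -75.8    6. ] after turn [-321.8 -145.6    5.8] turn deg [-1.000e-02  2.000e-02 -1.194e+01]
```

View pics/s3.png

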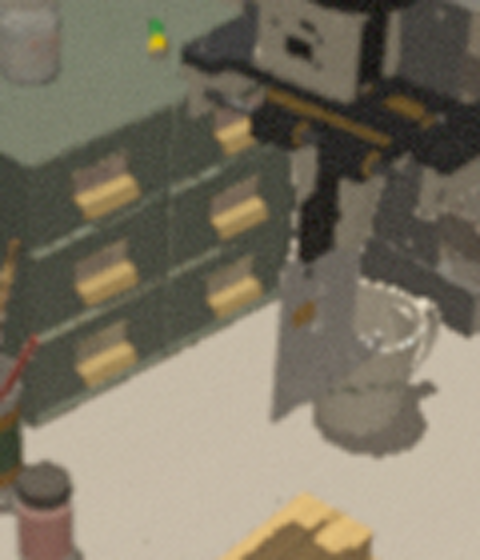

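Run:
```python
from h import *
a=np.radians(18.9);bx=np.array([np.cos(a),np.sin(a),0]);by=np.array([-np.sin(a),np.cos(a),0])
S=cv2.imread("pics/raw_s1.png");T=cv2.imread("pics/raw_t1.png")
def cen(I,u,v,r=4):
    u,v=int(u),int(v);g=I[v-r:v+r+1,u-r:u+r+1].astype(float);sat=g.max(2)-g.min(2);w=np.clip(g.min(2)-np.median(g.min(2))-15,0,None)
    yy,xx=np.mgrid[v-r:v+r+1,u-r:u+r+1];print(w.round().astype(int));return (w*xx).sum()/w.sum(),(w*yy).sum()/w.sum()
ut=cen(T,181,166);us=cen(S,167,224);print(ut,us)
Ct=np.array([.6102,.2238,0]);Cs=np.array([.6045,.2251,0])
Pt=onplane("top",ut,.122);r=Pt-Ct;print("top x,y rel front face centre",((r@bx+.009)*1e3).round(1),(r@by*1e3).round(1))
o,d=ray("scene",us)
for xo in(-.0115,-.009):
    F=Cs-(.009-xo)*bx;P=o+d*((F-o)@bx)/(d@bx);print("scene xo",xo,((P-F)@by*1e3).round(1),P[2].round(4))
print(tri("top",ut,"scene",us))
```

```text
[[21 21 14  8  2  0  0  0  0]
 [ 1  5  4 12  5  0  0  0  0]
 [ 0  0 17 29 23  0  0  0  0]
 [ 0  0 24 43 40 11  0  0  0]
 [ 0  0 27 43 45 21  0  0  0]
 [ 0  0 13 31 26 10  0  0  0]
 [ 0  0  0  0  0  0  0  0  0]
 [ 0  0  0  0  0  0  0  0  0]
 [ 0  0  0  0  0  0  0  0  0]]
[[ 6  0  0  0  0  0  0  0  0]
 [ 0  0  4  7 10  8  0  0  0]
 [ 0  0 30 48 49 39 18  0  0]
 [ 0  3 38 62 63 50 13  0  0]
 [ 0  0 22 42 48 29  0  0  0]
 [ 0  0  0 15 23  9  0  0  0]
 [ 0  0  0  0  0  0  0  0  0]
 [ 0  0  0  0  0  0  0  0  0]
 [ 0  0  0  0  0  0  0  0  0]]
(np.float64(180.01612903225808), np.float64(164.94959677419354)) (np.float64(166.68867924528303), np.float64(222.96069182389937))
top x,y rel front face centre -4.0 2.9
scene xo -0.0115 7.5 0.1379
scene xo -0.009 5.0 0.1343
(array([0.59533355, 0.22073582, 0.12482796]), np.float64(0.0028321334840076744))
```

```bash
cat >> h.py <<'E'
a=np.radians(18.9);bx=np.array([np.cos(a),np.sin(a),0]);by=np.array([-np.sin(a),np.cos(a),0]);F0=np.array([.599,.2216,0])
def b():
    s=arm.get_state();r=s["eef_pos"]-F0;f=s["force"];m=s["moment"]
    print("t %.2f"%s["t"],"tool in board mm x %.1f y %.1f z %.1f"%(r@bx*1e3,r@by*1e3,r[2]*1e3),"F bx %.1f by %.1f z %.1f"%(f@bx,f@by,f[2]),"yaw %.2f"%np.degrees(s["ee_rot"][2]),"w",round(s["width"],4),m.round(2))
E
python3 -c "
from h import *
b();P=F0-.045*bx-.062*by+[0,0,.30];print(P);go(P,-71.1)"
```

```text
t 6.78 tool in board mm x -199.2 y -326.2 z 324.8 F bx -0.2 by 0.4 z -2.8 yaw -83.04 w 0.0116 [0.02 0.16 0.02]
[0.57650904 0.14836642 0.3       ]
t 6.78 pos [ 0.5161 -0.1515  0.3248] rpy [ 1.7991e+02  4.0000e-02 -8.3040e+01] F [-0.29  0.34 -2.81] M [0.023 0.16  0.021] w 0.0116
shift now mm [-290.3  -96.3   24.8] after turn [-264.2 -154.2   24.8] turn deg [  0.09   0.05 -11.94]
```

arm_command(motion=[[[0, 0, 0], [0, 0, -6], 0], [[0, 0, 0], [0, 0, -6], 0], [[-22, -12.8, 0], [0, 0, 0], 0], [[-22, -12.8, 0], [0, 0, 0], 0], [[-22, -12.8, 0], [0, 0, 0], 0], [[-22, -12.8, 0], [0, 0, 0], 0], [[-22, -12.8, 0], [0, 0, 0], 0], [[-22, -12.8, 0], [0, 0, 0], 0], [[-22, -12.8, 0], [0, 0, 0], 0], [[-22, -12.8, 0], [0, 0, 0], 0], [[-22, -12.8, 0], [0, 0, 0], 0], [[-22, -12.8, 0], [0, 0, 0], 0], [[-22, -12.8, 0], [0, 0, 0], 0], [[-22, -12.8, 0], [0, 0, 0], 0], [[0, 0, 20], [0, 0, 0], 0], [[0, 0, 25], [0, 0, 0], 0], [[0, 0, 25], [0, 0, 0], 0], [[0, 0, 25], [0, 0, 0], 0], [[0, 0, 9], [0, 0, 0], 0], [[0, 0, 0], [0, 0, 0], 0]])

```text
t: 8.45
eef_pos: [0.5745, 0.1469, 0.2178]
ee_rot: [3.134, -0.001, -1.24]
force: [-0.9, 0.1, -2.3]
width: 0.0119
```

```bash
python3 -c "
from h import *
b()
grab('scene','s4.png',(110,130,240,290),4.5);b()"
```

```text
t 8.45 tool in board mm x -47.4 y -62.7 z 217.8 F bx -0.8 by 0.4 z -2.3 yaw -71.05 w 0.0119 [-0.02  0.11 -0.01]
t 8.50 tool in board mm x -46.0 y -62.7 z 220.2 F bx -0.1 by -0.4 z -1.1 yaw -71.03 w 0.0117 [-0.04  0.07  0.  ]
```

View pics/s4.png

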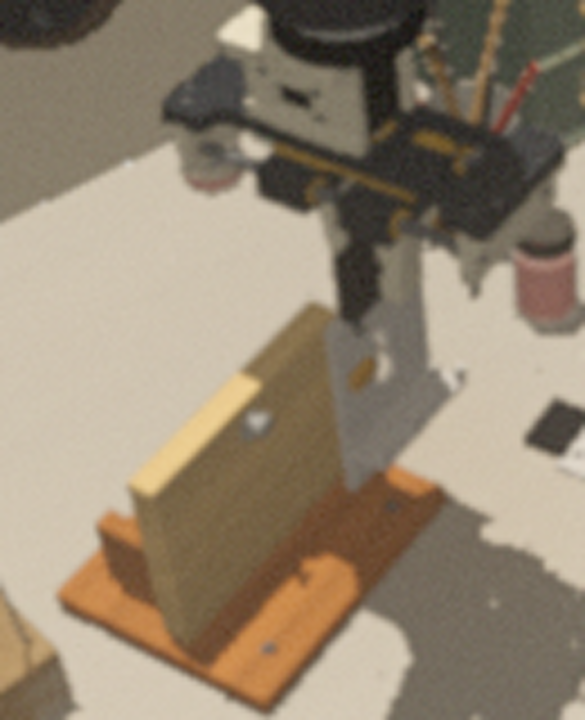

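The plate hangs right of the screw, with the hole at crop (362,375) and the screw at (258,420). I'll feel for the board face first, then touch the screw shank with the plate's side edge.

arm_command(motion=[[[0, -10, 0], [0, 0, 0], 0], [[0, -10, 0], [0, 0, 0], 0], [[0, -6, 0], [0, 0, 0], 0], [[0, -2, 0], [0, 0, 0], 0], [[0, -1, 0], [0, 0, 0], 0], [[0, -1, 0], [0, 0, 0], 0], [[0, 0, 0], [0, 0, 0], 0]])

```text
t: 9.08
eef_pos: [0.6049, 0.1577, 0.2216]
ee_rot: [3.141, 0.0, -1.24]
force: [0.2, 0.6, -1.6]
width: 0.0117
```

arm_command(motion=[[[0, -1, 0], [0, 0, 0], 0], [[0, -1, 0], [0, 0, 0], 0], [[0, -1, 0], [0, 0, 0], 0], [[0, 0, 0], [0, 0, 0], 0]])

```text
t: 9.42
eef_pos: [0.6078, 0.1588, 0.2216]
ee_rot: [-3.141, 0.0, -1.24]
force: [0.2, 0.2, -2.1]
width: 0.0117
```

```bash
python3 -c "
from h import *
b()"
```

```text
t 9.42 tool in board mm x -12.0 y -62.3 z 221.6 F bx 0.3 by 0.1 z -2.1 yaw -71.03 w 0.0117 [0.01 0.14 0.01]
```

arm_command(motion=[[[0, -1, 0], [0, 0, 0], 0], [[0, -1, 0], [0, 0, 0], 0], [[0, -1, 0], [0, 0, 0], 0], [[0, 0, 0], [0, 0, 0], 0]])

```text
t: 9.75
eef_pos: [0.6107, 0.1598, 0.2215]
ee_rot: [-3.142, -0.0, -1.24]
force: [0.8, 0.3, -1.6]
width: 0.0119
```

arm_command(motion=[[[0, -1, 0], [0, 0, 0], 0], [[0, -1, 0], [0, 0, 0], 0], [[0, 0, 0], [0, 0, 0], 0]])

```text
t: 10.0
eef_pos: [0.6126, 0.1604, 0.2215]
ee_rot: [-3.142, 0.0, -1.24]
force: [0.1, -0.5, -1.9]
width: 0.0116
```

arm_command(motion=[[[0, -1, 0], [0, 0, 0], 0], [[0, -1, 0], [0, 0, 0], 0], [[0, 0, 0], [0, 0, 0], 0]])

```text
t: 10.25
eef_pos: [0.6136, 0.1606, 0.2213]
ee_rot: [3.139, -0.0, -1.24]
force: [-3.7, 0.0, 0.0]
width: 0.0117
```

arm_command(motion=[[[0, 2.5, 0], [0, 0, 0], 0], [[-3, 0, 0], [0, 0, 0], 0], [[-3, 0, 0], [0, 0, 0], 0], [[-2, 0, 0], [0, 0, 0], 0], [[0, 0, 0], [0, 0, 0], 0], [[0, 0, 0], [0, 0, 0], 0]])

```text
t: 10.75
eef_pos: [0.6094, 0.168, 0.2216]
ee_rot: [-3.141, 0.0, -1.239]
force: [-0.5, 0.8, -2.0]
width: 0.0115
```

arm_command(motion=[[[-1, 0, 0], [0, 0, 0], 0], [[-1, 0, 0], [0, 0, 0], 0], [[-1, 0, 0], [0, 0, 0], 0], [[0, 0, 0], [0, 0, 0], 0]])

```text
t: 11.08
eef_pos: [0.6084, 0.1707, 0.2216]
ee_rot: [-3.141, 0.0, -1.24]
force: [0.5, -0.1, -1.5]
width: 0.0118
```

arm_command(motion=[[[-1, 0, 0], [0, 0, 0], 0], [[-1, 0, 0], [0, 0, 0], 0], [[-1, 0, 0], [0, 0, 0], 0], [[0, 0, 0], [0, 0, 0], 0]])

```text
t: 11.42
eef_pos: [0.6074, 0.1735, 0.2216]
ee_rot: [-3.142, 0.0, -1.24]
force: [0.4, -0.1, -1.6]
width: 0.012
```

```bash
python3 -c "
from h import *
b()"
```

```text
t 11.42 tool in board mm x -7.6 y -48.2 z 221.6 F bx 0.3 by -0.2 z -1.6 yaw -71.03 w 0.012 [-0.04  0.1   0.03]
```

arm_command(motion=[[[-1, 0, 0], [0, 0, 0], 0], [[-1, 0, 0], [0, 0, 0], 0], [[0, 0, 0], [0, 0, 0], 0]])

```text
t: 11.67
eef_pos: [0.6068, 0.1754, 0.2216]
ee_rot: [-3.141, 0.0, -1.24]
force: [0.4, -0.7, -1.5]
width: 0.0116
```

arm_command(motion=[[[-1, 0, 0], [0, 0, 0], 0], [[-1, 0, 0], [0, 0, 0], 0], [[0, 0, 0], [0, 0, 0], 0]])

```text
t: 11.92
eef_pos: [0.6061, 0.1773, 0.2216]
ee_rot: [-3.142, 0.0, -1.24]
force: [-0.7, -1.1, -2.0]
width: 0.0118
```

arm_command(motion=[[[-1, 0, 0], [0, 0, 0], 0], [[-1, 0, 0], [0, 0, 0], 0], [[0, 0, 0], [0, 0, 0], 0]])

```text
t: 12.17
eef_pos: [0.6056, 0.1785, 0.2217]
ee_rot: [3.141, -0.001, -1.24]
force: [2.2, -3.0, -1.8]
width: 0.0116
```

```bash
python3 -c "
from h import *
b()"
```

```text
t 12.17 tool in board mm x -7.7 y -42.9 z 221.7 F bx 1.1 by -3.5 z -1.8 yaw -71.03 w 0.0116 [-1.45 -0.53  0.02]
```

arm_command(motion=[[[3, 0, 0], [0, 0, 0], 0], [[0, 4, 0], [0, 0, 0], 0], [[0, 8, 0], [0, 0, 0], 0], [[0, 10.5, 0], [0, 0, 0], 0], [[-9, 0, 0], [0, 0, 0], 0], [[-9, 0, 0], [0, 0, 0], 0], [[-9, 0, 0], [0, 0, 0], 0], [[-9, 0, 0], [0, 0, 0], 0], [[-9.2, 0, 3], [0, 0, 0], 0], [[0, -4, 0], [0, 0, 0], 0], [[0, -4, 0], [0, 0, 0], 0], [[0, 0, 0], [0, 0, 0], 0], [[0, 0, 0], [0, 0, 0], 0]])

```text
t: 13.25
eef_pos: [0.5784, 0.2142, 0.2182]
ee_rot: [3.141, -0.0, -1.24]
force: [-0.2, 0.1, -2.6]
width: 0.0117
```

```bash
python3 -c "
from h import *
b()"
```

```text
t 13.25 tool in board mm x -21.9 y -0.3 z 218.2 F bx -0.2 by 0.1 z -2.6 yaw -71.05 w 0.0117 [-0.02  0.12 -0.01]
```

arm_command(motion=[[[-0.3, -1, 0], [0, 0, 0], 0], [[0, -1, 0], [0, 0, 0], 0], [[0, -1, 0], [0, 0, 0], 0], [[0, -1, 0], [0, 0, 0], 0], [[0, 0, 0], [0, 0, 0], 0]])

```text
t: 13.67
eef_pos: [0.582, 0.2158, 0.2186]
ee_rot: [-3.141, -0.0, -1.24]
force: [0.4, 0.8, -2.4]
width: 0.0119
```

arm_command(motion=[[[0, -1, 0], [0, 0, 0], 0], [[0, -1, 0], [0, 0, 0], 0], [[0, 0, 0], [0, 0, 0], 0]])

```text
t: 13.92
eef_pos: [0.5827, 0.216, 0.2183]
ee_rot: [3.139, -0.0, -1.24]
force: [-4.9, -1.4, 1.3]
width: 0.0119
```

```bash
python3 -c "
from h import *
b()"
```

```text
t 13.92 tool in board mm x -17.2 y -0.0 z 218.3 F bx -5.1 by 0.3 z 1.3 yaw -71.04 w 0.0119 [-0.61  2.28 -0.  ]
```

arm_command(motion=[[[0, 0, 1], [0, 0, 0], 0], [[0, 0, 1], [0, 0, 0], 0], [[0, 0, 1], [0, 0, 0], 0], [[0, 0, 0], [0, 0, 0], 0]])

```text
t: 14.25
eef_pos: [0.5837, 0.2166, 0.2152]
ee_rot: [-3.141, 0.0, -1.24]
force: [-0.2, -0.7, -4.5]
width: 0.0116
```

```bash
python3 -c "
from h import *
b()"
```

```text
t 14.25 tool in board mm x -16.1 y 0.2 z 215.2 F bx -0.4 by -0.6 z -4.5 yaw -71.03 w 0.0116 [-0.23  0.48  0.04]
```

arm_command(motion=[[[0, 0, 1], [0, 0, 0], 0], [[0, 0, 1], [0, 0, 0], 0], [[0, 0, 0], [0, 0, 0], 0]])

```text
t: 14.5
eef_pos: [0.5841, 0.2168, 0.2135]
ee_rot: [-3.141, 0.0, -1.24]
force: [0.6, -0.2, -2.1]
width: 0.0116
```

```bash
python3 -c "
from h import *
b()"
```

```text
t 14.50 tool in board mm x -15.7 y 0.3 z 213.5 F bx 0.5 by -0.4 z -2.1 yaw -71.03 w 0.0116 [0.05 0.16 0.01]
```

arm_command(motion=[[[0, -1, 0], [0, 0, 0], 0], [[0, -1, 0], [0, 0, 0], 0], [[0, -1, 0], [0, 0, 0], 0], [[0, 0, 0], [0, 0, 0], 0]])

```text
t: 14.83
eef_pos: [0.5868, 0.2176, 0.2136]
ee_rot: [-3.141, -0.0, -1.24]
force: [0.2, -1.2, -1.5]
width: 0.0117
```

```bash
python3 -c "
from h import *
b()"
```

```text
t 14.83 tool in board mm x -12.8 y 0.2 z 213.6 F bx -0.2 by -1.2 z -1.5 yaw -71.03 w 0.0117 [-0.01  0.11  0.01]
```

Head is through the hole; continue to the board face.

arm_command(motion=[[[0, -1, 0], [0, 0, 0], 0], [[0, -1, 0], [0, 0, 0], 0], [[0, -1, 0], [0, 0, 0], 0], [[0, -1, 0], [0, 0, 0], 0], [[0, 0, 0], [0, 0, 0], 0]])

```text
t: 15.25
eef_pos: [0.5905, 0.2189, 0.2135]
ee_rot: [-3.141, 0.0, -1.24]
force: [-0.0, 0.4, -2.1]
width: 0.0118
```

arm_command(motion=[[[0, -1, 0], [0, 0, 0], 0], [[0, -1, 0], [0, 0, 0], 0], [[0, 0, 0], [0, 0, 0], 0]])

```text
t: 15.5
eef_pos: [0.5923, 0.2195, 0.2135]
ee_rot: [-3.141, 0.0, -1.24]
force: [0.3, 0.7, -2.4]
width: 0.0121
```

```bash
python3 -c "
from h import *
b()"
```

```text
t 15.50 tool in board mm x -7.0 y 0.2 z 213.5 F bx 0.5 by 0.5 z -2.4 yaw -71.03 w 0.0121 [ 0.05  0.04 -0.01]
```

arm_command(motion=[[[0, 0, 1.5], [0, 0, 0], 0], [[0, 0, 1.5], [0, 0, 0], 0], [[0, 0, 1.5], [0, 0, 0], 0], [[0, 0, 1.5], [0, 0, 0], 0], [[0, 0, 0], [0, 0, 0], 0]])

```text
t: 15.92
eef_pos: [0.5919, 0.2193, 0.2071]
ee_rot: [3.141, -0.0, -1.24]
force: [0.3, 0.4, -2.2]
width: 0.0116
```

arm_command(motion=[[[0, 0, 1.5], [0, 0, 0], 0], [[0, 0, 1.5], [0, 0, 0], 0], [[0, 0, 1.5], [0, 0, 0], 0], [[0, 0, 0], [0, 0, 0], 0]])

```text
t: 16.25
eef_pos: [0.592, 0.2194, 0.2026]
ee_rot: [3.141, -0.0, -1.24]
force: [-0.3, 0.9, -1.7]
width: 0.0116
```

```bash
python3 -c "
from h import *
b()"
```

```text
t 16.25 tool in board mm x -7.4 y 0.2 z 202.6 F bx 0.0 by 1.0 z -1.7 yaw -71.03 w 0.0116 [-0.01  0.16  0.03]
```

Sliding freely, the funnel is passed. On to the catch in smaller steps.

arm_command(motion=[[[0, 0, 1.5], [0, 0, 0], 0], [[0, 0, 1], [0, 0, 0], 0], [[0, 0, 1], [0, 0, 0], 0], [[0, 0, 1], [0, 0, 0], 0], [[0, 0, 0], [0, 0, 0], 0]])

```text
t: 16.67
eef_pos: [0.592, 0.2194, 0.1983]
ee_rot: [3.141, -0.0, -1.24]
force: [-0.6, 0.3, -2.1]
width: 0.0115
```

arm_command(motion=[[[0, 0, 1], [0, 0, 0], 0], [[0, 0, 1], [0, 0, 0], 0], [[0, 0, 0], [0, 0, 0], 0]])

```text
t: 16.92
eef_pos: [0.5921, 0.2194, 0.1964]
ee_rot: [3.142, 0.0, -1.24]
force: [-0.1, -0.3, -2.0]
width: 0.0113
```

```bash
python3 -c "
from h import *
b()"
```

```text
t 16.92 tool in board mm x -7.2 y 0.2 z 196.4 F bx -0.2 by -0.3 z -2.0 yaw -71.03 w 0.0113 [0.11 0.07 0.  ]
```

arm_command(motion=[[[0, 0, 1], [0, 0, 0], 0], [[0, 0, 1], [0, 0, 0], 0], [[0, 0, 0], [0, 0, 0], 0]])

```text
t: 17.17
eef_pos: [0.5924, 0.22, 0.1948]
ee_rot: [-3.14, 0.001, -1.24]
force: [-0.1, 2.3, -0.3]
width: 0.0118
```

arm_command(motion=[[[0, 0, 1], [0, 0, 0], 0], [[0, 0, 0], [0, 0, 0], 0]])

```text
t: 17.33
eef_pos: [0.5924, 0.2201, 0.1939]
ee_rot: [-3.14, 0.001, -1.239]
force: [-0.2, 4.1, 0.9]
width: 0.0115
```

arm_command(motion=[[[0, 0, 1], [0, 0, 0], 0], [[0, 0, 0], [0, 0, 0], 0]])

```text
t: 17.5
eef_pos: [0.5924, 0.2201, 0.1929]
ee_rot: [-3.14, 0.001, -1.239]
force: [-0.3, 4.6, 1.5]
width: 0.0115
```

```bash
python3 -c "
from h import *
b()"
```

```text
t 17.50 tool in board mm x -6.7 y 0.7 z 192.9 F bx 1.2 by 4.4 z 1.5 yaw -71.02 w 0.0115 [1.98 0.34 0.03]
```

arm_command(motion=[[[0, 0, 1], [0, 0, 0], 0], [[0, 0, 1], [0, 0, 0], 0], [[0, 0, 0], [0, 0, 0], 0]])

```text
t: 17.75
eef_pos: [0.5921, 0.2199, 0.19]
ee_rot: [-3.141, 0.001, -1.24]
force: [1.1, 4.4, -2.5]
width: 0.0119
```

arm_command(motion=[[[0, 0, 1], [0, 0, 0], 0], [[0, 0, 1], [0, 0, 0], 0], [[0, 0, 0], [0, 0, 0], 0]])

```text
t: 18.0
eef_pos: [0.5916, 0.2188, 0.1875]
ee_rot: [3.139, -0.001, -1.24]
force: [0.8, 1.1, -5.0]
width: 0.0116
```

arm_command(motion=[[[0, 0, 1], [0, 0, 0], 0], [[0, 0, 1], [0, 0, 0], 0], [[0, 0, 0], [0, 0, 0], 0]])

```text
t: 18.25
eef_pos: [0.5919, 0.2186, 0.1861]
ee_rot: [3.14, -0.001, -1.24]
force: [-0.9, 0.2, -1.7]
width: 0.0113
```

```bash
python3 -c "
from h import *
b()"
```

```text
t 18.25 tool in board mm x -7.7 y -0.5 z 186.1 F bx -0.8 by 0.5 z -1.7 yaw -71.05 w 0.0113 [ 0.    0.16 -0.03]
```

arm_command(motion=[[[0, 0, 1], [0, 0, 0], 0], [[0, 0, 1], [0, 0, 0], 0], [[0, 0, 0], [0, 0, 0], 0]])

```text
t: 18.5
eef_pos: [0.592, 0.2192, 0.1843]
ee_rot: [3.141, -0.0, -1.24]
force: [1.0, -0.1, -2.8]
width: 0.0117
```

arm_command(motion=[[[0, 0, 1], [0, 0, 0], 0], [[0, 0, 0], [0, 0, 0], 0]])

```text
t: 18.67
eef_pos: [0.5921, 0.2193, 0.1834]
ee_rot: [3.141, -0.0, -1.24]
force: [-0.1, 0.4, -2.2]
width: 0.0117
```

arm_command(motion=[[[0, 0, 1], [0, 0, 0], 0], [[0, 0, 0], [0, 0, 0], 0]])

```text
t: 18.83
eef_pos: [0.5921, 0.2194, 0.1824]
ee_rot: [3.141, -0.0, -1.24]
force: [-0.4, -0.0, -1.8]
width: 0.0121
```

arm_command(motion=[[[0, 0, 1], [0, 0, 0], 0], [[0, 0, 0], [0, 0, 0], 0], [[0, 0, 0], [0, 0, 0], 0]])

```text
t: 19.08
eef_pos: [0.5922, 0.2195, 0.1818]
ee_rot: [-3.141, 0.0, -1.24]
force: [-0.7, -0.4, -0.7]
width: 0.0118
```

arm_command(motion=[[[0, 0, 1], [0, 0, 0], 0], [[0, 0, 0], [0, 0, 0], 0], [[0, 0, 0], [0, 0, 0], 0]])

```text
t: 19.33
eef_pos: [0.5923, 0.2195, 0.1815]
ee_rot: [-3.141, -0.0, -1.239]
force: [-1.7, -0.7, 4.8]
width: 0.0117
```

```bash
python3 -c "
from h import *
b()"
```

```text
t 19.33 tool in board mm x -7.0 y 0.2 z 181.5 F bx -1.8 by -0.1 z 4.8 yaw -71.01 w 0.0117 [-0.14  1.   -0.04]
```

arm_command(motion=[[[0, 0, -0.8], [0, 0, 0], 0], [[0, 0, 0], [0, 0, 0], 0], [[0, 0, 0], [0, 0, 0], 0.6], [[0, 0, 0], [0, 0, 0], 0.6], [[0, 0, 0], [0, 0, 0], 0.6], [[0, 0, 0], [0, 0, 0], 0.6], [[0, 0, 0], [0, 0, 0], 0.6], [[0, 0, 0], [0, 0, 0], 0.6], [[0, 0, 0], [0, 0, 0], 0.6]])

```text
t: 20.08
eef_pos: [0.5921, 0.2194, 0.1813]
ee_rot: [3.142, -0.0, -1.24]
force: [-0.5, 0.3, -1.0]
width: 0.0506
```

arm_command(motion=[[[0, 0, -5], [0, 0, 0], 0.6], [[0, 0, -10], [0, 0, 0], 0.6], [[0, 0, -15], [0, 0, 0], 0.6], [[0, 0, -20], [0, 0, 0], 0.6], [[0, 0, -20], [0, 0, 0], 0.6], [[0, 0, -20], [0, 0, 0], 0.6], [[0, 0, -20], [0, 0, 0], 0.6], [[0, 0, -20], [0, 0, 0], 0.6], [[0, 0, -20], [0, 0, 0], 0.6], [[0, 0, 0], [0, 0, 0], 0.6], [[0, 0, 0], [0, 0, 0], 0.6], [[0, 0, 0], [0, 0, 0], 0.6], [[0, 0, 0], [0, 0, 0], 0.6], [[0, 0, 0], [0, 0, 0], 0.6]])

```text
t: 21.25
eef_pos: [0.5918, 0.2192, 0.3306]
ee_rot: [3.14, -0.0, -1.24]
force: [-0.8, -0.3, 0.3]
width: 0.0523
```

```bash
python3 -c "
from h import *
b()
grab('scene','s5.png',(100,130,250,290),4);grab('top','t5.png')
P=F0+[0,0,.0934]-.0035*bx
Q=[P+y*.001*by+z*.001*np.array([0,0,1])-.0025*bx for y,z in((0,0),(40,-60),(-40,-60),(30,61),(-30,61),(0,31))]
print(((proj('scene',Q)-[100,130])*4).round())"
```

```text
t 21.25 tool in board mm x -7.5 y 0.1 z 330.6 F bx -0.8 by -0.0 z 0.3 yaw -71.03 w 0.0523 [-0.02  0.14  0.03]
[[274. 407.]
 [247. 512.]
 [322. 430.]
 [230. 370.]
 [292. 308.]
 [268. 373.]]
```

View pics/s5.png

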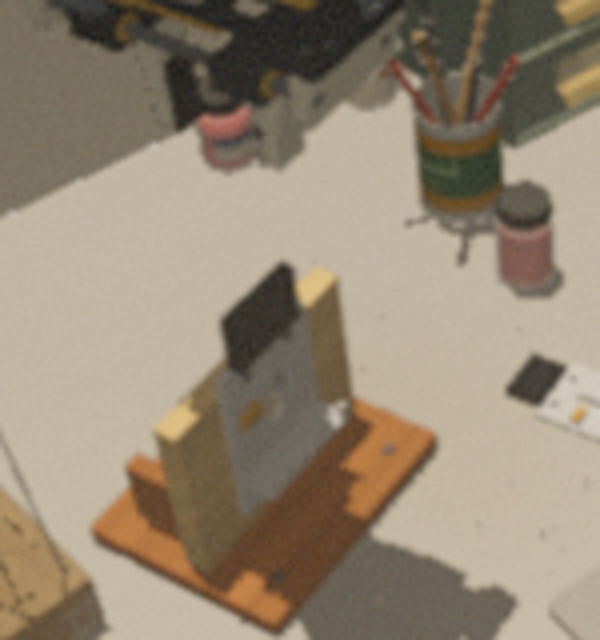

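The plate hangs flat and upright on the board. Its lower-left foot corner is at crop (243,515), against (247,512) predicted for fully home. The gripper is well clear.

```bash
python3 -c "
from h import *
arm.job_done();b()"
```

```text
the job is handed in; nothing more can be done
the job is handed in; nothing more can be done
```

The plate is hanging fully home on the screw, released, and I have handed the job in. That gave no verdict. The job took about 21 s of the 72 s allowed.

**What I did:** I lifted the plate out of its stand, touched the board face, and touched the screw shank with the plate's side edge to find its sideways position. I then pressed lightly on the screw head (about 5 N) and slid down until the hole dropped over it. From there I pushed down past the catch to the slot end, let go and moved up clear.

**Last checks:**
- **Catch:** it gave a clear bump of about 4–5 N and then the force fell away.
- **Slot end:** the plate stopped with the hole about 27 mm below the cross, inside the 24.5–37.5 mm band. That puts the screw about 4.4 mm above the mark.
- **Hanging:** in the final picture the plate is upright and flat on the board. One foot corner lies within about 1 camera pixel (about 2 mm) of where it should be.
- **Board and screw force:** my readings stayed at or below about 7 N. I only read them at the end of each call, so brief peaks in between were not seen.

**What disagreed:**
- **Screw position:** the two cameras differed by several mm, because their view angles make that measurement weak. I relied on touch instead.
- **Grasp:** the plate stood about 3–5 mm off my camera estimate. Closing the gripper in the stand gave a sideways force of up to 10 N, which I eased by shifting the tool before lifting.
- **Bystanders:** I kept well clear of all four but did not measure them again at the end.

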